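# Lower the ratchet lift by prying its pawl back

### The job

The small green ratchet lift on the bench is holding a transformer up on its pawl; lower it. Take the black and yellow screwdriver by its handle, put the blade between the guard plates under the pawl's red toe pin and lift the pawl gently until it lies against its stop screw, which is set differently each time and has to be felt; keep the pawl lifted while the table sinks on its damper all the way down, then draw the blade out so that the pawl drops back, and lay the screwdriver down on the bench. Only touch the stop lightly with the pawl (5 N at most, or its setting shifts), press on the lift nowhere with more than 12 N, do not push the table or touch the lift with the gripper, and leave the other things where they are.

Things in the scene. Friction and masses are not known exactly. Their poses are not given: they have to be found in the camera images.
- lift: the fixed green ratchet lift, base 154 x 112 x 10 mm. Origin on the bench under the ram's axis. Its +x runs from its open front (facing the robot; the blade goes in here along +x) to the back, y to the left, z up. The table, 100 x 104 mm, over 160 mm up, covers x = -50 to +50 mm. Gripper and fingers keep clear if they stay in front of x = -95 mm
- slot_mouth (a point): centre of the slot between the two guard plates at their front edge (lift x = -86, y = 0, z = 116 mm). The slot is 24 mm wide (y) and open from 34 mm below to 40 mm above this point. The pawl's leg hangs across it 56 mm behind this point: a blade tip should go 26 to 36 mm in
- pawl_toe (a point): centre of the pawl's red toe pin, 8 mm thick, 18 mm long, across the slot; at rest 16 mm behind and 7 mm above the slot mouth, and 45 mm in front of the pawl's pivot. Below it the slot is free for 37 mm. Lifting the toe swings the hook out of the ram's teeth; the tail over the blade behind the toe is higher than the toe
- pawl (a joint): pawl angle in rad: 0 = hook fully in the teeth, grows as the toe is lifted. From about 0.13 (toe 6 mm up) the hook is clear. A spring pulls it back with about 1 N at the toe; breaking the loaded hook out takes 2 to 6 N, then it goes light. A stop screw catches it somewhere from 0.17 to 0.55 rad (toe 8 to 23 mm up), set differently each time and not given: feel for it
- stop_bridge: steel bridge across the guard plates right above the pawl's tail, holding the brass-headed stop screw; origin on top of the bridge (lift x = -62, z = 164 mm), which does not show how far the screw is set. The screw is rigid and bears at most 5 N: rest the pawl on it lightly (a lift of 3 N at the toe puts 2 to 3 N on it)
- table (a joint): height of the lift's table above its lowest position in m (0 = fully down; teeth 12 mm apart). It starts about 59 mm up. With the hook clear it sinks by itself on an oil damper at 4 to 9 mm/s, 7 to 13 s in all; it catches on the next tooth if the pawl is let back
- driver_handle (a point): black and yellow screwdriver, 163 mm long, 75 g, lying on the bench; this point is on its axis in the round handle (26 mm thick, 90 mm long), 42 mm from the handle's front end, 13 mm above the bench when it lies. Its own -y axis points along the round steel blade (6 mm thick, 74 mm long) to the tip, 116 mm from this point. In the hand it gives about 1 mm per N at the tip
- driver_tip (a point): tip of the screwdriver's blade, on its axis
- screwdriver: the black and yellow screwdriver; origin under the middle of its length, on its underside; -y points to the tip
- flux_tin: yellow tin, 52 mm wide, 21 mm high, a bystander; origin at the centre of its underside
- capacitor: blue capacitor, 35 mm wide, 43 mm high, a bystander; origin at the centre of its underside
- multimeter: yellow multimeter, 155 x 76 x 43 mm, a bystander; origin at the centre of its underside

How it is judged (in metres and radians):
On the way, in this order (a step that is already met when the one before it is completed fails the run):
1. the screwdriver holds the pawl up against its stop screw (contact force between each of stop_bridge, screwdriver and pawl above 0.7 N), for 0.2 s.
2. the table has sunk all the way down with the pawl still held clear by the screwdriver (value of joint table below 0.003 m and value of joint pawl above 0.12 rad and contact force between screwdriver and pawl above 0.3 N), for 0.1 s.
At the end, for the whole second after the job is handed in: the table is fully down (within 3 mm), the pawl has dropped back into the teeth (angle under 0.06 rad), and the screwdriver lies still on the bench (handle and tip less than 22 mm up), released and not touching the lift (value of joint table below 0.003 m and value of joint pawl below 0.06 rad and height (world z) of driver_handle between 0 and 0.022 m and height (world z) of driver_tip below 0.022 m and linear speed of screwdriver below 0.02 m/s and contact force between screwdriver and lift below 0.1 N).
It fails at once if the screwdriver presses on the lift or its pawl with more than 12 N (contact force between screwdriver and lift above 12 N).
It fails at once if the pawl is pressed on its stop screw with more than 5 N (contact force between stop_bridge and pawl above 5 N).
It fails at once if the gripper or arm pushes on the lift, or the screwdriver on its table, with more than 2 N (contact force between screwdriver and table above 2 N or contact force between any of the fingers, the arm and lift above 2 N).
It fails at once if a bystander (tin, capacitor, multimeter) is moved more than 20 mm (distance of any of flux_tin, capacitor, multimeter from where it was at the start of the episode above 0.02 m).
It also fails if it takes over 72 s, if anything falls off the work surface, if the arm or the gripper's body presses on something with over 40 N, if the wrist force passes 120 N, or if a joint passes its speed limit or range.

### The arm

A 6-joint arm with a two-finger parallel gripper is mounted at the origin on a cart in front of the work surface, level with it; the furniture and walls round the work are solid. World frame = base frame: x ahead of the robot, y to its left, z up, the work surface at z = 0. Lengths are in mm, angles in rad, forces in N, time in s.
With the tool pointing down it reaches from about 250 to 725 mm from the base axis. Payload 4 kg.
Tool frame: the origin (TCP) lies midway between the tips of the shut fingers; the grasp point (between the pads) lies 19 mm behind it; z points along the fingers, y is the line along which they close (so a half turn about z gives the same grasp; the last joint's range is limited). The gripper opens to 85 mm and grips with 20 to 120 N. Pads are 22 mm wide; open, the fingers measure 114 mm over their backs; the gripper's body (76 mm by 85 mm) begins 54 mm behind the grasp point. The pads swing forward as they close: fully open they stand 13 mm farther back than shut.
Start: joints at [1.273, 0.241, 0.005, 1.335, 0, 1.571], TCP at [146.707, 477.992, 231.306] pointing down, gripper open.
Joint ranges: [-2.72, 2.72], [-1.05, 1.87], [-1.09, 1.28], [-1.99, 2.15], [-1.42, 1.44], [-3.14, 3.14]. Speed limits (rad/s): [2.79, 2.79, 3.14, 3.14, 3.14, 3.14].

### API

Orientations are given as [roll, pitch, yaw] about the fixed x, y, z axes, in that order (R = Rz(yaw) Ry(pitch) Rx(roll)).
In Python, from cell import r gives the robot as it stands. The module is installed in compiled form; this text tells all that it offers.
- The arm moves only by the shell command python3 -m pendant 'ROWS'. ROWS is JSON, a list that holds one entry, the list of rows, each a list of 7 numbers: the shift along the tool's x, y, z in units of 0.25 m (1.0 is 0.25 m), then the turn, a rotation vector about the tool's x, y, z in units of pi/4 rad (1.0 is pi/4 rad), then the opening, from 0 (shut) to 1 (fully open). In form: [[[x, y, z, rx, ry, rz, fingers], ...]]. A call has exactly 5 rows; each row is the pose to reach, as a shift and turn from the pose commanded when the call began, along the tool's axes at that moment; what a row does not reach only later rows make up. A row lasts 1/12 s, in which the tool goes at most 41.7 mm and 7.16 degrees, less where a joint would pass 70% of its speed; a pose out of reach is approached as far as the arm can. A call with a number of a shift or a turn outside -1 to 1 is refused whole. A call with a gripper value outside its range is refused whole. The fingers move at their own pace and stop on an object; the grip force is fixed at half the most. Time passes only in rows, so rows that repeat a pose let the fingers close, or fill a call up. It gives the time, the measured TCP pose, the force, the opening and the grip force at its end, in the units of the state.
- r.state(): the state, without advancing time (a new reading comes with each control period).
- r.capture(name): name is "side" or "top"; returns a dict with "pixels" (400x640x3 uint8, red, green, blue), "depth" (400x640 float32, mm along the optical axis (not along the pixel's ray), 0 where there is no reading), "vfov" (degrees; the focal length in pixels is half the picture's height over the tangent of half this angle, whatever the lens; pixels are square), "cx", "cy" (the principal point, pixels), "dist" ([k1, k2, p1, p2, k3] as OpenCV has them; the pictures are not rectified), "T" (4x4, takes a point from camera to world coordinates). Camera axes: x right, y up, looking along -z (the intrinsics and any distortion apply to the point x, -y, -z); pixel columns grow to the right and rows downward; lengths in mm; the calibration is good to about 2 mm. A picture is of the moment at which its call begins.
- r.close_job(): hands the job in; it is judged then, once.
The state is a dict: "time_s": time; "joints": joint angles; "joint_vel": joint speeds; "joint_torque": joint torques, N m; "position": TCP position; "tcp_rot": TCP orientation; "ft_force": force on the tool from outside, world axes, zero at the start; "torque": the same for the moment, N m; "grip_width": opening from 0.0 (shut) to 1.0 (fully open); "grasp_force": force on a finger pad.
Only numpy, scipy, OpenCV 4.12 (cv2) and the standard library are available. Lean on these libraries where they do the work, as an engineer would, in place of code of your own. Each camera call takes 0.05 s, during which the arm holds its last target. There are 200 camera calls.

## Working session

There is one attempt and no reset: what is moved stays moved. The work goes in short steps, Python scripts to look and compute and a shell command to move; the robot and the scene stay as the last step left them, time stands still between calls to the robot, and variables do not carry over. Pictures are saved under pics/ and viewed, at most 10 in all, crops included, and the job is handed in when it is done.

```bash
mkdir -p pics; cat > h.py <<'E'
import numpy as np, cv2
from cell import r
def cap(n,f=None):
    c=r.capture(n)
    if f: cv2.imwrite('pics/'+f,c['pixels'][:,:,::-1])
    return c
def K(c):
    f=200/np.tan(np.radians(c['vfov'])/2)
    return np.array([[f,0,c['cx']],[0,f,c['cy']],[0,0,1.]])
def ray(c,uv):
    p=cv2.undistortPoints(np.array([[uv]],float),K(c),np.array(c['dist'],float))[0,0]
    T=np.array(c['T']); d=T[:3,:3]@np.array([p[0],-p[1],-1]); return T[:3,3],d
def onz(c,uv,z):
    o,d=ray(c,uv); return o+d*(z-o[2])/d[2]
def pt(c,uv):
    o,d=ray(c,uv); return o+d*float(c['depth'][int(round(uv[1])),int(round(uv[0]))])
E
python3 - <<'E'
from h import *
for n in('side','top'):
    c=cap(n,n+'0.png'); print(n,c['vfov'],np.round(np.array(c['T']),2).tolist(),c['dist'])
print(r.state())
E
```

```text
side 51.02255131438336 [[0.96, 0.14, -0.25, 258.74], [-0.29, 0.53, -0.8, -871.71], [0.02, 0.83, 0.55, 728.56], [0.0, 0.0, 0.0, 1.0]] [-0.08513999  0.          0.          0.          0.        ]
top 45.76611939721809 [[0.02, 0.99, -0.17, 370.75], [-1.0, 0.02, -0.01, 12.01], [-0.01, 0.17, 0.99, 1238.78], [0.0, 0.0, 0.0, 1.0]] [-0.09181421  0.          0.          0.          0.        ]
{'time_s': 0.1, 'joints': array([ 1.27300443e+00,  2.41341470e-01,  3.86479153e-03,  1.33521654e+00,
       -6.99950449e-06,  1.57075338e+00]), 'joint_vel': array([-9.48063936e-05, -1.85035351e-03,  5.07820587e-03, -2.76107322e-04,
       -5.97278534e-04,  1.15295254e-03]), 'joint_torque': array([ 5.51769390e-04, -3.73138225e+01,  2.53009915e+01,  1.09062635e-02,
        2.16191012e-05,  7.45945066e-07]), 'position': array([146.53990356, 477.44817822, 230.50230689]), 'tcp_rot': array([-3.13969576e+00,  6.91802832e-06,  2.84384371e+00]), 'ft_force': array([0.34212797, 0.06062013, 0.1338915 ]), 'torque': array([-0.05405742,  0.0004829 ,  0.05120289]), 'grasp_force': 0.0, 'grip_width': 0.9984854104001782}
```

View pics/side0.png

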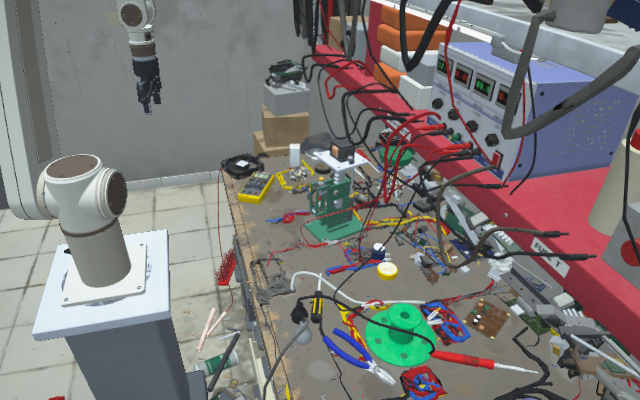

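View pics/top0.png

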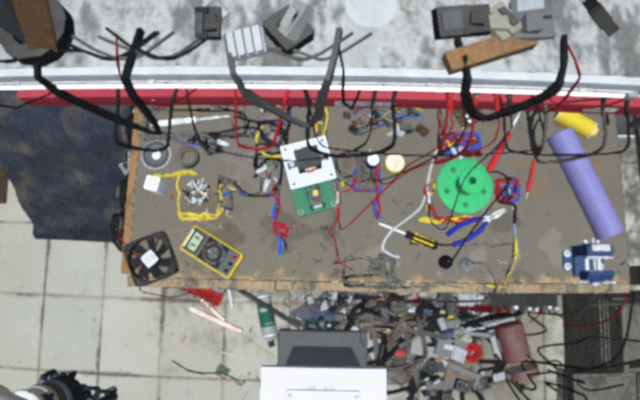

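Side view: the lift is at about (335,210) and the screwdriver at about (317,308). Top view: the lift is at (308,178), the driver's handle at (425,240) and its blade points left to (382,224). I'll take closer crops.

```bash
python3 - <<'E'
import cv2
a=cv2.imread('pics/top0.png')[125:260,270:450]; cv2.imwrite('pics/tc.png',cv2.resize(a,None,fx=4.4,fy=4.4,interpolation=cv2.INTER_CUBIC))
b=cv2.imread('pics/side0.png')[135:335,255:415]
cv2.imwrite('pics/sc.png',cv2.resize(b,None,fx=3,fy=3,interpolation=cv2.INTER_CUBIC))
from h import *
c=cap('top'); 
for uv in [(430,242),(425,240),(415,236),(405,232),(395,228),(385,224)]: print(uv,onz(c,uv,13).round(1),pt(c,uv).round(1))
for uv in [(300,155),(315,150),(290,165),(325,165),(310,195),(295,205),(330,205)]: print(uv,pt(c,uv).round(1))
E
```

```text
(430, 242) [ 470.5 -269.6   13. ] [ 469.4 -266.6   26.2]
(425, 240) [ 475.5 -256.6   13. ] [ 474.4 -253.8   26. ]
(415, 236) [ 485.5 -230.6   13. ] [ 484.5 -228.7   22.8]
(405, 232) [ 495.4 -204.6   13. ] [ 496.  -205.6    7.3]
(395, 228) [ 505.5 -178.6   13. ] [ 503.6 -176.    29.9]
(385, 224) [ 515.5 -152.6   13. ] [ 515.6 -152.7   11.7]
(300, 155) [627.3  60.4 273.1]
(315, 150) [615.2  27.6 357.9]
(290, 165) [613.1  83.  241.3]
(325, 165) [617.6   7.3 228.4]
(310, 195) [561.   40.2 167.6]
(295, 205) [561.6  83.2  10.2]
(330, 205) [562.5  -8.6  15.5]
```

View pics/tc.png

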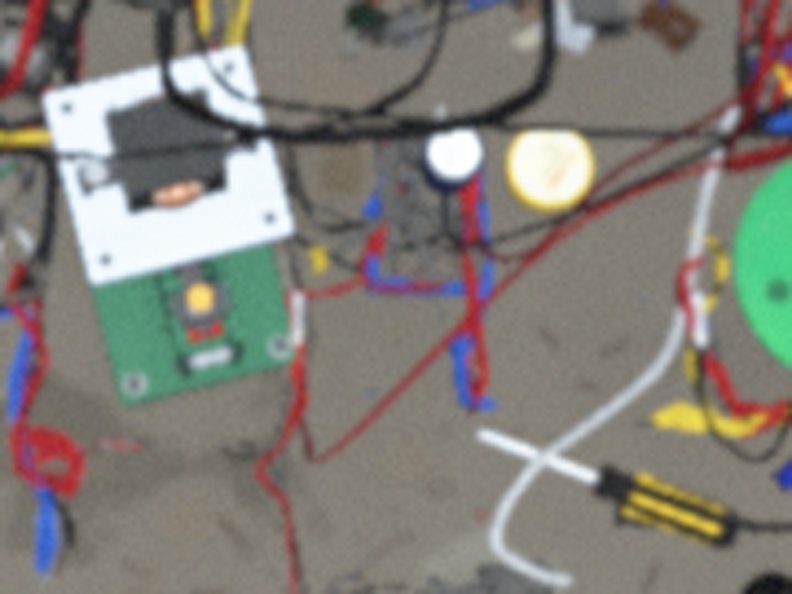

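View pics/sc.png

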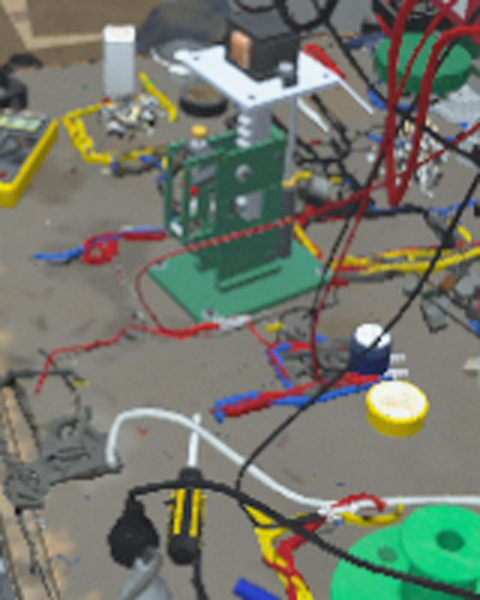

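The crops show the driver clearly: tip at full-image (379.5,223.6), handle front at (407,234), handle end at (436,245.5). They also show the white table corners and the front edge of the green base. Next I'll compute the poses.

```bash
cat >> h.py <<'E'
def wrap(a): return (a+np.pi)%(2*np.pi)-np.pi
E
python3 - <<'E'
from h import *
c=cap('top')
g=lambda u,v:(270+u/4.4,125+v/4.4)
tip=onz(c,g(480,433),13);hf=onz(c,g(603,481),13);he=onz(c,g(731,531),13)
print('tip',tip,'hf',hf,'he',he,np.linalg.norm(tip-he),np.linalg.norm(tip-hf))
for q in [(70,120),(235,70),(280,225),(110,265),(180,240)]: print('tab',pt(c,g(*q)).round(1))
zt=229
t=[onz(c,g(*q),zt) for q in [(43,95),(245,45),(295,235),(92,283)]]
print(np.round(t,1),np.mean(t,0),[np.linalg.norm(t[i]-t[(i+1)%4]).round(1) for i in range(4)])
ax=(t[0]+t[1]-t[2]-t[3]);ay=t[0]+t[3]-t[1]-t[2];print('yaw',np.degrees(np.arctan2(ax[1],ax[0])),np.degrees(np.arctan2(-ay[0],ay[1])))
b=[onz(c,g(*q),10) for q in [(124,405),(300,365)]];print('base front',np.round(b,1),np.linalg.norm(b[0]-b[1]))
print('screw',pt(c,g(200,298)),onz(c,g(200,298),175)); print('bridgebar',onz(c,g(212,358),156), pt(c,g(212,358)))
# side view: yellow handle mask & brass
s=cap('side')
for n,uv,z in [('brass',(255+200/3,135+130/3),175),('tip',(255+195/3,135+417/3),13),('hend',(255+186/3,135+555/3),13),('hfront',(255+190/3,135+470/3),13)]:
    print(n,onz(s,uv,z).round(1),pt(s,uv).round(1))
E
```

```text
tip [ 516.74037832 -137.15699933   13.        ] hf [ 489.49449527 -209.91591003   13.        ] he [ 461.153781   -285.51949948   13.        ] 158.43390183724654 77.69296769009273
tab [645.3  94.  227. ]
tab [673.4  11.7 224.8]
tab [592.9 -12.  228.9]
tab [570.9  71.6 229.9]
tab [584.6  37.4 227.6]
[[657.5 107.8 229. ]
 [685.3   6.9 229. ]
 [587.9 -19.5 229. ]
 [561.9  80.3 229. ]] [623.14145312  43.88712708 229.        ] [np.float64(104.7), np.float64(100.9), np.float64(103.1), np.float64(99.4)]
yaw 15.579877421249963 15.000681911381761
base front [[529.9  74.   10. ]
 [555.9 -30.3  10. ]] 107.42975882509563
screw [564.10203127  27.61279404 181.17515451] [565.23096446  27.70390581 175.        ]
bridgebar [536.78374864  21.03160302 156.        ] [547.81771073  21.6312659   84.04168241]
brass [571.7  33.7 175. ] [568.8  25.4 180.1]
tip [ 514.9 -149.    13. ] [ 5.196e+02 -1.357e+02 -2.000e-01]
hend [ 464.2 -286.8   13. ] [ 462.4 -291.9   19.3]
hfront [ 492.8 -205.6   13. ] [ 489.4 -215.3   23.4]
```

Table edges measure 100 × 104 mm as given. The lift origin is at (623,44) with yaw 15.2°, and the brass screw agrees with that to about 1 mm. The driver's handle point is at about (475,-248) and its heading is 69.5°. Moving above the handle.

```bash
for i in 1 2 3 4; do python3 -m pendant '[[[-0.105,-0.12,0,0,0,0,1],[-0.211,-0.239,0,0,0,0,1],[-0.316,-0.359,0,0,0,0,1],[-0.422,-0.478,0,0,0,0,1],[-0.527,-0.598,0,0,0,0,1]]]' >/tmp/o; done
for i in 1 2 3; do python3 -m pendant '[[[0,0,0,0,0,0.139,1],[0,0,0,0,0,0.277,1],[0,0,0,0,0,0.416,1],[0,0,0,0,0,0.554,1],[0,0,0,0,0,0.693,1]]]'; done
python3 - <<'E'
from h import *
print(r.state())
c=cap('top','top1.png')
# driver segmentation: yellow near handle
p=c['pixels'].astype(int);m=((p[...,0]>150)&(p[...,1]>120)&(p[...,2]<90)).astype('uint8'); m[:215]=0;m[260:]=0;m[:,:400]=0;m[:,450:]=0
ys,xs=np.nonzero(m);print(len(xs),xs.min() if len(xs) else 0,xs.max() if len(xs) else 0)
E
```

```text
time_s: 2.33
position: [474.9, -248.5, 230.9]
tcp_rot: [-3.141, -0.001, 2.294]
ft_force: [-0.4, -0.0, 0.3]
grip_width: 0.999
grasp_force: 0.0
time_s: 2.75
position: [475.0, -248.3, 231.1]
tcp_rot: [-3.141, -0.0, 1.75]
ft_force: [0.1, 0.5, -0.3]
grip_width: 0.997
grasp_force: 0.0
time_s: 3.17
position: [474.9, -248.3, 231.1]
tcp_rot: [-3.141, -0.0, 1.206]
ft_force: [-0.4, -0.9, 0.7]
grip_width: 1.0
grasp_force: 0.0
{'time_s': 3.1667, 'joints': array([-4.81678867e-01,  3.12562912e-01,  1.01679888e-01,  1.36040929e+00,
       -2.90943090e-05,  1.45435286e+00]), 'joint_vel': array([-2.56577523e-04, -1.36495224e-03,  1.00215077e-03,  3.00754768e-05,
       -7.75394045e-04,  1.29700406e+00]), 'joint_torque': array([ 9.05681227e-04, -4.08161938e+01,  2.53938586e+01,  5.00257651e-03,
       -1.16536327e-06, -1.08312137e+00]), 'position': array([ 474.91305675, -248.26915585,  231.09255251]), 'tcp_rot': array([-3.14109664e+00, -2.87269145e-05,  1.20556092e+00]), 'ft_force': array([-0.44168009, -0.8795414 ,  0.73941118]), 'torque': array([-0.00054675,  0.03035763, -0.00714999]), 'grasp_force': 0.0, 'grip_width': 0.999638528900536}
163 413 440
```

```bash
python3 -m pendant '[[[0,0,0.15,0,0,0,1],[0,0,0.3,0,0,0,1],[0,0,0.45,0,0,0,1],[0,0,0.6,0,0,0,1],[0,0,0.72,0,0,0,1]]]'
python3 -m pendant '[[[0,0,0.05,0,0,0,1],[0,0,0.1,0,0,0,1],[0,0,0.15,0,0,0,1],[0,0,0.2,0,0,0,1],[0,0,0.2,0,0,0,1]]]'
for i in 1 2 3; do python3 -m pendant '[[[0,0,0,0,0,0,0],[0,0,0,0,0,0,0],[0,0,0,0,0,0,0],[0,0,0,0,0,0,0],[0,0,0,0,0,0,0]]]'; done
```

```text
time_s: 3.63
position: [473.8, -247.7, 48.7]
tcp_rot: [-3.139, -0.0, 1.213]
ft_force: [0.8, -0.2, -0.5]
grip_width: 0.998
grasp_force: 0.0
time_s: 4.05
position: [473.1, -247.3, -1.3]
tcp_rot: [-3.137, -0.001, 1.213]
ft_force: [0.0, 0.4, 0.5]
grip_width: 0.995
grasp_force: 0.0
time_s: 4.47
position: [475.5, -248.6, 2.1]
tcp_rot: [3.14, 0.0, 1.211]
ft_force: [0.4, 0.4, 0.7]
grip_width: 0.299
grasp_force: 0.5
time_s: 4.88
position: [475.4, -248.6, 2.2]
tcp_rot: [3.14, 0.0, 1.211]
ft_force: [-1.1, 0.5, 5.7]
grip_width: 0.253
grasp_force: 58.6
time_s: 5.3
position: [475.5, -248.6, 2.2]
tcp_rot: [3.14, 0.0, 1.211]
ft_force: [-1.2, 1.1, 5.8]
grip_width: 0.256
grasp_force: 58.6
```

```bash
python3 -m pendant '[[[0,0,-0.04,0,0,0,0],[0,0,-0.1,0,0,0,0],[0,0,-0.2,0,0,0,0],[0,0,-0.3,0,0,0,0],[0,0,-0.4,0,0,0,0]]]'
python3 -m pendant '[[[0,0,0,0,0,0,0],[0,0,0,0,0,0,0],[0,0,0,0,0,0,0],[0,0,0,0,0,0,0],[0,0,0,0,0,0,0]]]'
python3 - <<'E'
from h import *
s=cap('side');cv2.imwrite('pics/s2.png',cv2.resize(s['pixels'][190:340,240:400,::-1],None,fx=4,fy=4,interpolation=cv2.INTER_CUBIC))
E
```

```text
time_s: 5.72
position: [474.6, -248.0, 102.4]
tcp_rot: [-3.141, -0.0, 1.211]
ft_force: [-0.2, 0.3, -0.7]
grip_width: 0.252
grasp_force: 58.9
time_s: 6.13
position: [473.9, -247.7, 99.8]
tcp_rot: [-3.138, -0.0, 1.211]
ft_force: [0.1, 0.9, -1.0]
grip_width: 0.254
grasp_force: 58.9
```

View pics/s2.png

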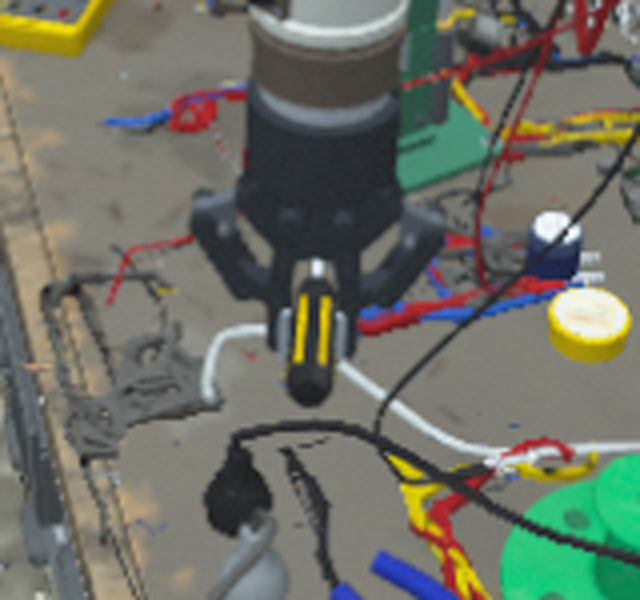

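```bash
for i in 1 2; do python3 -m pendant '[[[0.06,-0.05,0,0,0,0,0],[0.14,-0.12,0,0,0,0,0],[0.22,-0.19,0,0,0,0,0],[0.3,-0.26,0,0,0,0,0],[0.368,-0.32,0,0,0,0,0]]]'>/tmp/o; done
for i in 1 2; do python3 -m pendant '[[[0,0,0,0,0,0.1,0],[0,0,0,0,0,0.22,0],[0,0,0,0,0,0.35,0],[0,0,0,0,0,0.48,0],[0,0,0,0,0,0.602,0]]]' >/tmp/o; done
python3 -m pendant '[[[0,0,0.02,0,0,0,0],[0,0,0.036,0,0,0,0],[0,0,0.036,0,0,0,0],[0,0,0.036,0,0,0,0],[0,0,0.036,0,0,0,0]]]'
python3 - <<'E'
from h import *
s=cap('side');cv2.imwrite('pics/s3.png',cv2.resize(s['pixels'][140:260,260:420,::-1],None,fx=5,fy=5,interpolation=cv2.INTER_CUBIC))
t=cap('top');cv2.imwrite('pics/t3.png',cv2.resize(t['pixels'][130:250,240:400,::-1],None,fx=5,fy=5,interpolation=cv2.INTER_CUBIC))
np.save('s3d.npy',s['depth']);np.save('t3d.npy',t['depth'])
E
```

```text
time_s: 8.27
position: [389.9, -19.7, 92.1]
tcp_rot: [-3.141, 0.001, 0.266]
ft_force: [-0.1, -0.5, -1.1]
grip_width: 0.253
grasp_force: 58.9
```

View pics/s3.png

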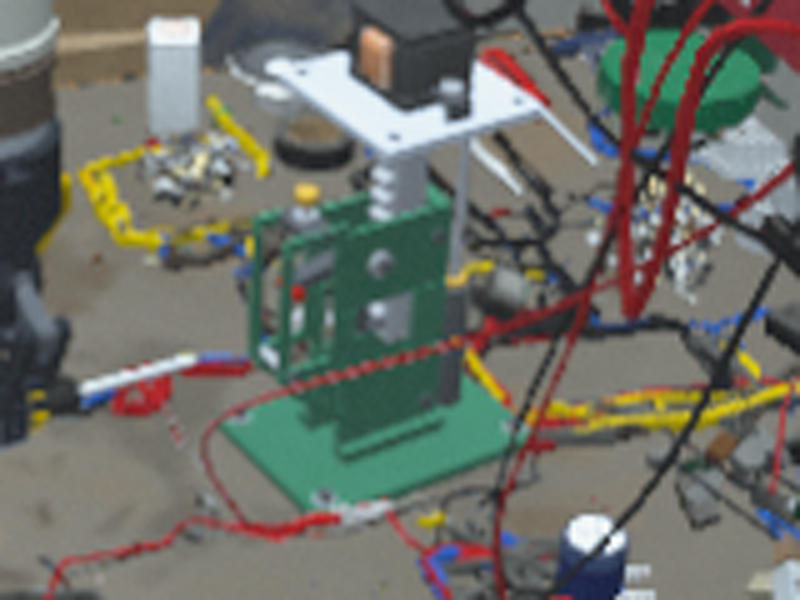

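View pics/t3.png

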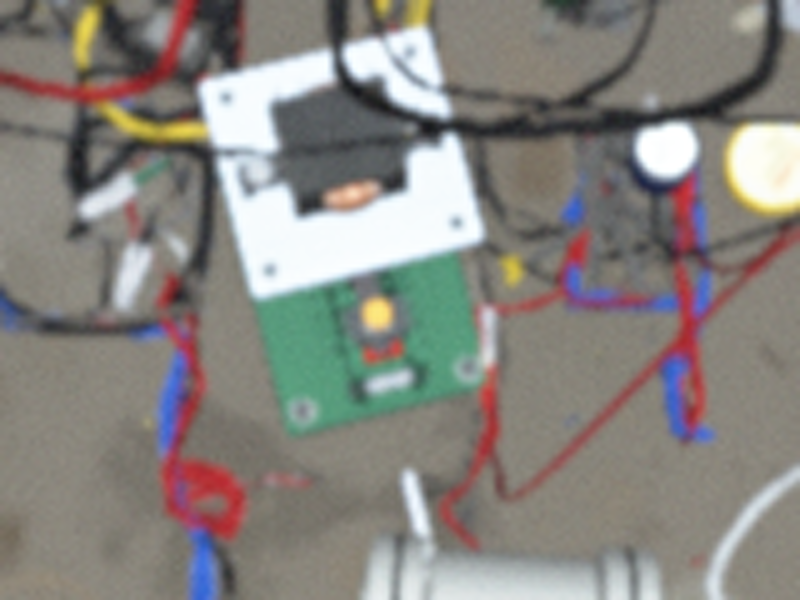

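The blade tip is at side (193,357) and top (408,472) in the crops. The red toe is at side (299,293) and top (383,355), and the screw head at side (306,193) and top (377,314). I'll triangulate these.

```bash
python3 - <<'E'
from h import *
s=cap('side');t=cap('top')
S=lambda u,v:(260+u/5,140+v/5)
T=lambda u,v:(240+u/5,130+v/5)
def tri(a,b):
    (o,d),(p,e)=ray(s,S(*a)),ray(t,T(*b))
    k=np.linalg.lstsq(np.c_[d,-e],p-o,rcond=None)[0]; A=o+d*k[0];B=p+e*k[1]; return (A+B)/2,np.linalg.norm(A-B)
a=np.radians(15.2);R=np.array([[np.cos(a),np.sin(a),0],[-np.sin(a),np.cos(a),0],[0,0,1]])
for n,x,y in [('tip',(193,357),(408,472)),('toe',(299,293),(383,355)),('screw',(306,187),(377,314))]:
    P,e=tri(x,y);print(n,P.round(1),e.round(1),'lift',(R@(P-[623,43.9,0])).round(1))
for v,u in [((408,472),0),((418,505),0),((426,535),0)]:
    P=onz(t,T(*v),102);print('blade',P.round(1),(R@(P-[623,43.9,0])).round(1))
for z in(100,105): print(z,(R@(onz(s,S(193,357),z)-[623,43.9,0])).round(1))
for v in [(193,357),(140,372),(85,388)]: print((R@(pt(s,S(*v))-[623,43.9,0])).round(1))
# lift midline
for z,l in [(123,(366,357)),(123,(402,350))]: print('toe ends',(R@(onz(t,T(*l),z)-[623,43.9,0])).round(1))
f=[];
for i in range(8): r.capture('top'); f.append(r.state()['ft_force'])
print(np.mean(f,0),np.std(f,0))
E
```

```text
tip [502.7  12.3  95.5] 1.4 lift [-124.4    1.    95.5]
toe [560.4  24.3 118.3] 9.9 lift [-65.5  -2.5 118.3]
screw [565.9  27.3 181.9] 4.2 lift [-59.5  -1.1 181.9]
blade [501.2  12.4 102. ] [-125.8    1.5  102. ]
blade [485.3   7.3 102. ] [-142.4    0.8  102. ]
blade [470.9   3.2 102. ] [-157.4    0.6  102. ]
100 [-127.    -4.8  100. ]
105 [-130.7  -11.1  105. ]
[-53.5 119.2   0.5]
[-157.2   -1.4   98.8]
[-189.2   -0.6   99.5]
toe ends [-69.7   8.1 123. ]
toe ends [-70.6  -9.4 123. ]
[ 0.22179605 -0.04519851 -0.58291749] [0.48290611 0.37666925 0.52754412]
```

The tip is in line with the slot, about 2 mm off in y. Its axis is at z ≈ 97 mm, about 20 mm below the toe. Inserting 70 mm.

```bash
python3 -m pendant '[[[0.03,0.008,0,0,0,0,0],[0.07,0.008,0,0,0,0,0],[0.11,0.008,0,0,0,0,0],[0.14,0.008,0,0,0,0,0],[0.16,0.008,0,0,0,0,0]]]'
python3 -m pendant '[[[0.03,0,0,0,0,0,0],[0.06,0,0,0,0,0,0],[0.09,0,0,0,0,0,0],[0.11,0,0,0,0,0,0],[0.12,0,0,0,0,0,0]]]'
python3 -m pendant '[[[0,0,-0.01,0,0,0,0],[0,0,-0.02,0,0,0,0],[0,0,-0.032,0,0,0,0],[0,0,-0.04,0,0,0,0],[0,0,-0.04,0,0,0,0]]]'
cat > f.py <<'E'
from h import *
import sys
f=[]
for i in range(int(sys.argv[1])): r.capture('top'); f.append(r.state()['ft_force'])
print('F',np.mean(f,0).round(2),'t',r.state()['time_s'],r.state()['position'].round(1))
E
python3 f.py 6
```

```text
time_s: 9.28
position: [431.0, -10.8, 92.4]
tcp_rot: [3.141, -0.001, 0.266]
ft_force: [0.3, 0.2, -0.7]
grip_width: 0.25
grasp_force: 58.9
time_s: 9.7
position: [459.1, -3.1, 92.3]
tcp_rot: [3.142, -0.0, 0.266]
ft_force: [-1.0, -0.2, -0.7]
grip_width: 0.254
grasp_force: 58.9
time_s: 10.12
position: [458.4, -3.4, 103.1]
tcp_rot: [3.141, -0.001, 0.265]
ft_force: [-0.1, -0.2, -1.2]
grip_width: 0.25
grasp_force: 58.9
F [-0.17 -0.36 -0.87] t 10.4167 [458.   -3.4 102.2]
```

```bash
python3 - <<'E'
from h import *
s=cap('side');cv2.imwrite('pics/s4.png',cv2.resize(s['pixels'][160:240,290:370,::-1],None,fx=7,fy=7,interpolation=cv2.INTER_CUBIC))
E
```

```text
(no output)
```

View pics/s4.png

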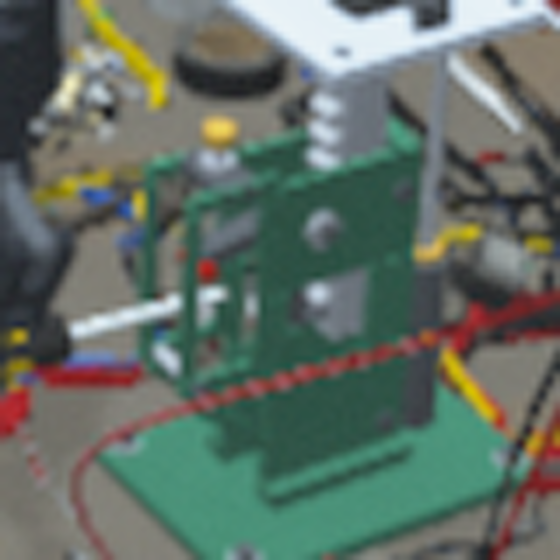

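The blade lies between the plates, under the red toe at crop (208,270). I'll raise it gently, watching Fz against a baseline of about -0.85 N.

```bash
python3 -m pendant '[[[0,0,-0.006,0,0,0,0],[0,0,-0.012,0,0,0,0],[0,0,-0.018,0,0,0,0],[0,0,-0.024,0,0,0,0],[0,0,-0.024,0,0,0,0]]]' | grep -E 'ition|ft'; python3 f.py 3
for i in 1 2 3; do python3 -m pendant '[[[0,0,-0.002,0,0,0,0],[0,0,-0.004,0,0,0,0],[0,0,-0.004,0,0,0,0],[0,0,-0.004,0,0,0,0],[0,0,-0.004,0,0,0,0]]]'| grep -E 'ition|ft'; python3 f.py 2; done
```

```text
position: [458.5, -3.3, 108.7]
ft_force: [0.5, 0.7, -0.8]
F [-0.02  0.23 -0.77] t 11.0333 [458.2  -3.3 108.4]
position: [458.1, -3.3, 109.3]
ft_force: [0.1, -0.3, -0.8]
F [ 0.47 -0.4  -0.64] t 11.55 [458.1  -3.3 109.3]
position: [458.2, -3.3, 110.3]
ft_force: [1.2, -0.6, -0.8]
F [ 0.41 -0.27 -0.54] t 12.0667 [458.1  -3.3 110.3]
position: [458.2, -3.3, 111.3]
ft_force: [0.2, 0.4, -0.9]
F [-0.44 -0.04 -0.27] t 12.5833 [458.1  -3.3 111.3]
```

```bash
for i in 1 2 3; do python3 -m pendant '[[[0,0,-0.002,0,0,0,0],[0,0,-0.004,0,0,0,0],[0,0,-0.004,0,0,0,0],[0,0,-0.004,0,0,0,0],[0,0,-0.004,0,0,0,0]]]'| grep -E 'ition|ft'; python3 f.py 2; done
```

```text
position: [458.1, -3.3, 112.3]
ft_force: [0.6, 0.1, -0.9]
F [ 0.91 -0.16 -0.64] t 13.1 [458.1  -3.3 112.3]
position: [458.1, -3.3, 113.2]
ft_force: [0.8, 0.4, -1.7]
F [-0.43 -0.69 -2.21] t 13.6167 [458.1  -3.3 113.2]
position: [458.1, -3.3, 114.2]
ft_force: [0.2, -0.3, -2.0]
F [ 0.53  0.53 -2.69] t 14.1333 [458.1  -3.3 114.2]
```

```bash
cat > f.py <<'E'
from h import *
import sys
f=[]
for i in range(int(sys.argv[1])): c=r.capture('top'); f.append(r.state()['ft_force'])
s=r.state();h=np.median([pt(c,(u,v))[2] for u in range(300,307) for v in range(180,185)])
print('Fz',np.mean(f,0).round(2),'t',s['time_s'],'z',s['position'][2].round(1),'table',h.round(1))
E
for i in 1 2; do python3 -m pendant '[[[0,0,-0.002,0,0,0,0],[0,0,-0.004,0,0,0,0],[0,0,-0.004,0,0,0,0],[0,0,-0.004,0,0,0,0],[0,0,-0.004,0,0,0,0]]]'| grep -E 'ft'; python3 f.py 2; done
```

```text
ft_force: [1.4, 0.3, -3.4]
Fz [ 1.03  0.34 -3.07] t 14.65 z 115.3 table 227.0
ft_force: [0.2, 0.4, -4.2]
Fz [ 0.32  0.32 -3.76] t 15.1667 z 116.3 table 226.9
```

```bash
for i in 1 2; do python3 -m pendant '[[[0,0,-0.002,0,0,0,0],[0,0,-0.004,0,0,0,0],[0,0,-0.004,0,0,0,0],[0,0,-0.004,0,0,0,0],[0,0,-0.004,0,0,0,0]]]'| grep -E 'ft'; python3 f.py 2; done
```

```text
ft_force: [1.0, 0.7, -4.5]
Fz [ 0.67  0.22 -4.57] t 15.6833 z 117.2 table 227.2
ft_force: [0.9, 1.5, -3.9]
Fz [-0.03  1.36 -4.07] t 16.2 z 118.3 table 227.2
```

```bash
python3 -m pendant '[[[0,0,-0.002,0,0,0,0],[0,0,-0.004,0,0,0,0],[0,0,-0.004,0,0,0,0],[0,0,-0.004,0,0,0,0],[0,0,-0.004,0,0,0,0]]]'| grep -E 'ft'; python3 f.py 3
```

```text
ft_force: [-0.3, 0.7, -4.5]
Fz [ 0.08  1.45 -4.22] t 16.7667 z 119.2 table 227.4
```

```bash
for i in 1 2; do python3 -m pendant '[[[0,0,-0.002,0,0,0,0],[0,0,-0.004,0,0,0,0],[0,0,-0.004,0,0,0,0],[0,0,-0.004,0,0,0,0],[0,0,-0.004,0,0,0,0]]]'| grep -E 'ft'; python3 f.py 2; done
```

```text
ft_force: [-0.1, 1.1, -4.2]
Fz [-0.89  1.92 -3.98] t 17.2833 z 120.2 table 226.7
ft_force: [-1.0, 1.3, -3.3]
Fz [-2.06  2.18 -4.77] t 17.8 z 121.3 table 226.2
```

```bash
python3 -m pendant '[[[0,0,-0.002,0,0,0,0],[0,0,-0.004,0,0,0,0],[0,0,-0.004,0,0,0,0],[0,0,-0.004,0,0,0,0],[0,0,-0.004,0,0,0,0]]]'| grep -E 'ft'; python3 f.py 3
```

```text
ft_force: [-1.0, 1.7, -4.8]
Fz [-1.65  1.57 -4.45] t 18.3667 z 122.3 table 226.8
```

```bash
cat > toe.py <<'E'
from h import *
def cen(im,x0,y0):
    p=im.astype(int);m=np.clip(p[...,0]-np.maximum(p[...,1],p[...,2])-40,0,None).astype(float)
    v,u=np.mgrid[:p.shape[0],:p.shape[1]];u=u+x0;v=v+y0;k=(abs(u-320)<6)&(v>183)&(v<204);m=m*k
    return (m*u).sum()/m.sum(),(m*v).sum()/m.sum(),m.sum()
o=cv2.resize(cv2.imread('pics/s4.png')[:,:,::-1],(80,80),interpolation=cv2.INTER_AREA)
a=cen(o,290,160);s=cap('side');b=cen(s['pixels'],0,0)
f=lambda u,v:onz(s,(u,v),123)
# height from v shift: project vertical motion at toe
Ti=np.linalg.inv(s['T'])
def pv(P):
    q=Ti@np.r_[P,1];k=K(s)[0,0];return np.array([q[0],-q[1]])/-q[2]*k
P=np.array([557,13,123.]);px=pv(P+[0,0,10])-pv(P)
print('toe',np.round(a,2),np.round(b,2),'up mm',(-(b[1]-a[1])/(-px[1])*10).round(1))
E
python3 toe.py
```

```text
toe [319.18 198.03 290.  ] [318.89 197.39 132.  ] up mm 2.0
```

```bash
python3 - <<'E'
from h import *
s=cap('side');cv2.imwrite('pics/s5.png',cv2.resize(s['pixels'][160:240,290:370,::-1],None,fx=7,fy=7,interpolation=cv2.INTER_CUBIC))
E
```

```text
(no output)
```

View pics/s5.png

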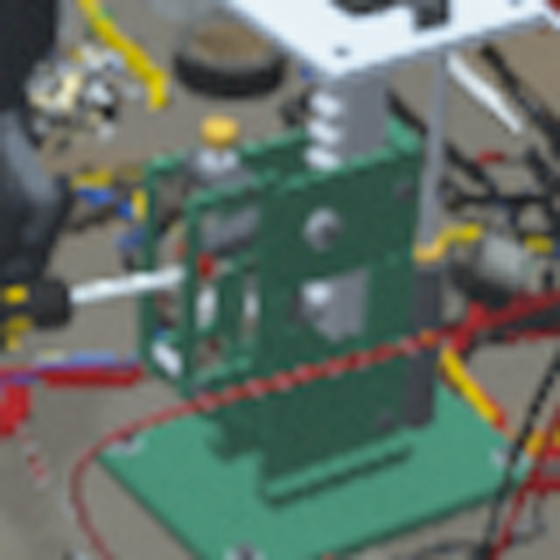

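The blade has tilted about 4° in the hand, and the toe at crop (206,264) is up about 2.5 mm. I'll check the blade's line from above, then go on.

```bash
cat > bl.py <<'E'
from h import *
c=cap('top');a=np.radians(15.2);R=np.array([[np.cos(a),np.sin(a),0],[-np.sin(a),np.cos(a),0],[0,0,1]])
g=c['pixels'].min(2);o=[]
for v in range(205,240):
    for u in range(300,335):
        if g[v,u]>165: o.append(np.r_[(R@(onz(c,(u,v),110)-[623,43.9,0]))[:2],u,v])
o=np.array(o)
for lo in range(-125,-60,7):
    k=o[(o[:,0]>=lo)&(o[:,0]<lo+7)&(abs(o[:,1])<15)]
    if len(k): print(lo+3,k[:,1].mean().round(1),k[:,1].min().round(1),k[:,1].max().round(1),len(k))
E
python3 bl.py
python3 -m pendant '[[[0,0,-0.002,0,0,0,0],[0,0,-0.004,0,0,0,0],[0,0,-0.004,0,0,0,0],[0,0,-0.004,0,0,0,0],[0,0,-0.004,0,0,0,0]]]'| grep -E 'ft'; python3 f.py 3; python3 toe.py
```

```text
-122 -0.1 -14.5 14.5 36
-115 -0.2 -14.6 14.5 36
-108 -0.3 -14.6 13.9 36
-101 0.4 -14.1 14.5 36
-94 0.2 -14.7 14.5 36
-87 -0.7 -14.8 13.3 36
-80 3.1 -13.0 14.5 26
-73 12.7 12.7 12.7 1
ft_force: [-2.6, 1.6, -4.1]
Fz [-1.89  1.58 -4.33] t 19.0833 z 123.3 table 227.1
toe [319.18 198.03 290.  ] [318.64 196.95 211.  ] up mm 3.4
```

```bash
for i in 1 2; do python3 -m pendant '[[[0,0,-0.002,0,0,0,0],[0,0,-0.004,0,0,0,0],[0,0,-0.004,0,0,0,0],[0,0,-0.004,0,0,0,0],[0,0,-0.004,0,0,0,0]]]'| grep -E 'ft'; python3 f.py 2; python3 toe.py; done
```

```text
ft_force: [-2.7, 1.3, -5.2]
Fz [-2.48  0.79 -3.88] t 19.65 z 124.2 table 227.3
toe [319.18 198.03 290.  ] [318.71 196.86 198.  ] up mm 3.7
ft_force: [-2.8, 0.3, -5.4]
Fz [-2.37  0.51 -3.86] t 20.2167 z 125.4 table 227.2
toe [319.18 198.03 290.  ] [318.73 196.88 200.  ] up mm 3.6
```

The force has levelled off at about 3.5 N while the driver tilts. The grasp was too high on the round handle, because the pads stand farther back when open that wide, so it slips in the hand. I'll back out, lay it down clear of the lift and regrasp deeper.

```bash
python3 -m pendant '[[[0,0,0.016,0,0,0,0],[0,0,0.036,0,0,0,0],[0,0,0.056,0,0,0,0],[0,0,0.072,0,0,0,0],[0,0,0.08,0,0,0,0]]]' | grep -E 'ition|ft'
python3 -m pendant '[[[-0.04,0,0,0,0,0,0],[-0.1,0,0,0,0,0,0],[-0.18,0,0,0,0,0,0],[-0.26,0,0,0,0,0,0],[-0.3,0,0,0,0,0,0]]]' | grep -E 'ition|ft'
python3 -m pendant '[[[0,0.06,0,0,0,0,0],[0,0.15,0,0,0,0,0],[0,0.26,0,0,0,0,0],[0,0.36,0,0,0,0,0],[0,0.403,0,0,0,0,0]]]'  >/tmp/o
python3 -m pendant '[[[0.03,0,0.06,0,0,0,0],[0.08,0,0.12,0,0,0,0],[0.13,0,0.18,0,0,0,0],[0.156,0,0.24,0,0,0,0],[0.156,0,0.28,0,0,0,0]]]'
python3 - <<'E'
from h import *
s=cap('side');t=cap('top');cv2.imwrite('pics/s6.png',np.vstack([cv2.resize(s['pixels'][180:270,240:400,::-1],None,fx=4,fy=4),]))
E
```

```text
position: [458.7, -3.4, 105.0]
ft_force: [-0.6, -0.0, -0.0]
position: [382.8, -23.4, 105.0]
ft_force: [-1.0, 0.2, -1.6]
time_s: 21.93
position: [451.0, -109.5, 34.3]
tcp_rot: [-3.141, -0.001, 0.266]
ft_force: [-0.4, -0.2, -0.9]
grip_width: 0.25
grasp_force: 59.0
```

```bash
python3 -m pendant '[[[0,0,0.025,0,0,0,0],[0,0,0.05,0,0,0,0],[0,0,0.075,0,0,0,0],[0,0,0.09,0,0,0,0],[0,0,0.1,0,0,0,0]]]' | grep -E 'ition|ft'
python3 -m pendant '[[[0,0,0.005,0,0,0,0],[0,0,0.01,0,0,0,0],[0,0,0.01,0,0,0,0.1],[0,0,0.01,0,0,0,0.3],[0,0,0.01,0,0,0,0.6]]]' | grep -E 'ition|ft|wid'
python3 -m pendant '[[[0,0,0,0,0,0,1],[0,0,0,0,0,0,1],[0.02,0,0.01,0,0,0,1],[0.048,0,0.03,0,0,0,1],[0.048,0,0.04,0,0,0,1]]]' | grep -E 'ition|ft|wid'
python3 -m pendant '[[[0,0,0.006,0,0,0,1],[0,0,0.01,0,0,0,1],[0,0,0.01,0,0,0,1],[0,0,0.01,0,0,0,1],[0,0,0.01,0,0,0,1]]]' | grep -E 'ition|ft|wid'
python3 f.py 4
```

```text
position: [449.5, -110.0, 9.9]
ft_force: [0.0, -0.2, -0.6]
position: [450.2, -110.1, 8.1]
ft_force: [0.4, -0.1, 0.9]
grip_width: 0.425
position: [463.4, -106.7, -2.4]
ft_force: [0.7, -0.7, -1.4]
grip_width: 1.003
position: [461.3, -106.9, -4.7]
ft_force: [-1.1, -0.2, -0.6]
grip_width: 1.0
Fz [ 0.02 -0.64 -0.64] t 23.9 z -4.5 table 227.4
```

```bash
python3 -m pendant '[[[0,0,0.006,0,0,0,0.6],[0,0,0.014,0,0,0,0.45],[0,0,0.014,0,0,0,0.42],[0,0,0.014,0,0,0,0.4],[0,0,0.014,0,0,0,0.4]]]' | grep -E 'ition|ft|wid'
python3 f.py 3
```

```text
position: [466.9, -107.6, -1.1]
ft_force: [-8.6, 2.4, 49.6]
grip_width: 0.4
Fz [-8.47  2.26 49.98] t 24.4667 z -1.0 table 227.4
```

At this width the fingertips already reach the bench (50 N), so the grasp height is limited and the deeper grasp is not available. Instead I'll raise, grip farther forward and later roll the hand about the driver's axis, so the pads' width carries the moment.

```bash
python3 -m pendant '[[[0,0,-0.02,0,0,0,0.5],[0,0,-0.035,0,0,0,0.5],[0.02,0,-0.035,0,0,0,0.5],[0.04,0,-0.035,0,0,0,0.5],[0.04,0,-0.035,0,0,0,0.5]]]' | grep -E 'ition|ft|wid'
for i in 1 2 3; do python3 -m pendant '[[[0,0,0,0,0,0,0],[0,0,0,0,0,0,0],[0,0,0,0,0,0,0],[0,0,0,0,0,0,0],[0,0,0,0,0,0,0]]]'| grep -E 'ition|ft|wid|gra'; done
```

```text
position: [472.0, -104.0, -0.0]
ft_force: [1.2, 0.7, -0.3]
grip_width: 0.5
position: [471.3, -104.4, 0.4]
ft_force: [0.9, -0.9, 1.7]
grip_width: 0.229
grasp_force: 58.6
position: [470.8, -104.1, 0.4]
ft_force: [1.3, -0.8, -0.3]
grip_width: 0.231
grasp_force: 58.5
position: [470.8, -104.1, 0.4]
ft_force: [-0.6, -0.2, 0.4]
grip_width: 0.231
grasp_force: 58.5
```

```bash
python3 -m pendant '[[[0,0,-0.04,0,0,0,0],[0,0,-0.12,0,0,0,0],[0,0,-0.22,0,0,0,0],[0,0,-0.32,0,0,0,0],[0,0,-0.4,0,0,0,0]]]' >/tmp/o
python3 -m pendant '[[[-0.03,0,0,0,0,0,0],[-0.08,0,0,0,0,0,0],[-0.12,0,0,0,0,0,0],[-0.14,0,0,0,0,0,0],[-0.14,0,0,0,0,0,0]]]'
for i in 1 2; do python3 -m pendant '[[[0,0,0,-0.13,0,0,0],[0,0,0,-0.27,0,0,0],[0,0,0,-0.4,0,0,0],[0,0,0,-0.54,0,0,0],[0,0,0,-0.667,0,0,0]]]'; done
python3 -m pendant '[[[0,0,0,0,0,0,0],[0,0,0,0,0,0,0],[0,0,0,0,0,0,0],[0,0,0,0,0,0,0],[0,0,0,0,0,0,0]]]'
python3 -c "
from h import *
print(r.state()['joints'].round(3))"
```

```text
time_s: 26.97
position: [435.2, -113.4, 100.0]
tcp_rot: [-3.14, 0.002, 0.264]
ft_force: [0.6, 0.7, -1.4]
grip_width: 0.233
grasp_force: 58.6
time_s: 27.38
position: [437.8, -113.1, 101.1]
tcp_rot: [2.613, -0.003, 0.265]
ft_force: [0.1, 0.3, -1.6]
grip_width: 0.236
grasp_force: 58.8
time_s: 27.8
position: [446.4, -137.4, 100.4]
tcp_rot: [2.101, -0.001, 0.297]
ft_force: [0.7, -0.6, -2.0]
grip_width: 0.23
grasp_force: 58.9
time_s: 28.22
position: [446.1, -138.5, 101.3]
tcp_rot: [2.105, -0.003, 0.293]
ft_force: [0.5, -0.3, -1.9]
grip_width: 0.236
grasp_force: 58.9
[ 0.292  0.395 -0.67   0.502 -1.036  3.141]
```

Joint 6 hits its range limit rolling this way. Rolling the other way has room.

```bash
for i in 1 2; do python3 -m pendant '[[[0,0,0,0.13,0,0,0],[0,0,0,0.27,0,0,0],[0,0,0,0.4,0,0,0],[0,0,0,0.54,0,0,0],[0,0,0,0.667,0,0,0]]]' | grep -E 'pos|rot'; done
for i in 1 2; do python3 -m pendant '[[[0,0,0,0.13,0,0,0],[0,0,0,0.27,0,0,0],[0,0,0,0.4,0,0,0],[0,0,0,0.54,0,0,0],[0,0,0,0.667,0,0,0]]]'| grep -E 'time|pos|rot'
python3 -c "
from h import *
print(r.state()['joints'].round(3))"; done
```

```text
position: [446.1, -138.4, 102.6]
tcp_rot: [2.633, -0.005, 0.294]
position: [446.3, -139.4, 102.9]
tcp_rot: [-3.129, -0.005, 0.292]
time_s: 29.47
position: [446.2, -140.1, 102.2]
tcp_rot: [-2.606, -0.003, 0.292]
[-0.533  0.581  0.034  1.433  0.356  2.242]
time_s: 29.88
position: [446.0, -140.2, 101.3]
tcp_rot: [-2.081, -0.002, 0.292]
[-0.647  0.972  0.382  1.944  0.543  1.913]
```

```bash
python3 -m pendant '[[[0.001,-0.05,0.1,0,0.01,0.006,0],[0.002,-0.1,0.2,0,0.02,0.012,0],[0.003,-0.16,0.31,0,0.03,0.017,0],[0.003,-0.21,0.41,0,0.03,0.017,0],[0.003,-0.252,0.493,0,0.03,0.017,0]]]'
python3 -m pendant '[[[0,0,0,0,0,0,0],[0,0,0,0,0,0,0],[0,0,0,0,0,0,0],[0,0,0,0,0,0,0],[0,0,0,0,0,0,0]]]'
python3 - <<'E'
from h import *
print(r.state()['joints'].round(3))
s=cap('side');t=cap('top')
a=cv2.resize(s['pixels'][180:240,270:350,::-1],None,fx=5,fy=5,interpolation=cv2.INTER_CUBIC)
b=cv2.resize(t['pixels'][190:250,280:360,::-1],None,fx=5,fy=5,interpolation=cv2.INTER_CUBIC)
cv2.imwrite('pics/st7.png',np.hstack([a,b]))
E
```

```text
time_s: 30.3
position: [405.5, -5.1, 95.0]
tcp_rot: [-2.084, -0.0, 0.266]
ft_force: [-0.0, -0.6, -0.1]
grip_width: 0.233
grasp_force: 59.0
time_s: 30.72
position: [406.9, -7.1, 94.9]
tcp_rot: [-2.085, -0.001, 0.265]
ft_force: [-0.1, -0.8, -1.2]
grip_width: 0.231
grasp_force: 59.0
[-0.503  0.787 -0.033  1.639  0.677  2.04 ]
```

View pics/st7.png

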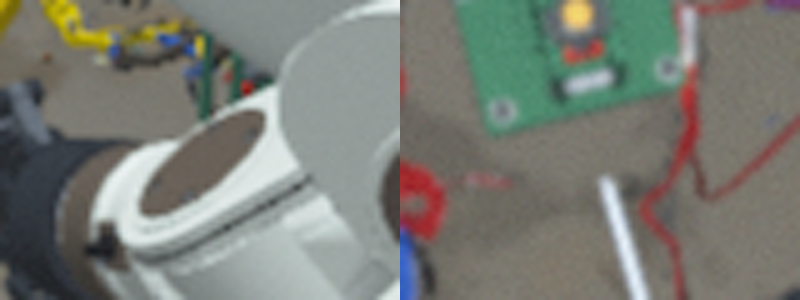

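Top half: tip at full px (321,226.4), blade running to (327.4,248), and the whole free blade is visible. The side view is now hidden by the wrist, so I'll use the top view with depth.

```bash
cat > bt.py <<'E'
from h import *
a=np.radians(15.2);R=np.array([[np.cos(a),np.sin(a),0],[-np.sin(a),np.cos(a),0],[0,0,1]]);O=np.array([623,43.9,0])
c=cap('top');g=c['pixels'].min(2).astype(int);D=c['depth'];o=[]
for v in range(205,256):
    for u in range(308,336):
        if g[v,u]>150:
            P=R@(pt(c,(u,v))-O)
            if 70<P[2]<130 and abs(P[1])<20: o.append(P)
o=np.array(o);print(len(o),o.min(0).round(1),o.max(0).round(1))
px=np.polyfit(o[:,0],o[:,1],1);pz=np.polyfit(o[:,0],o[:,2],1)
e=o[:,0].max();print('y slope',px[0].round(3),'y at tip',np.polyval(px,e).round(1),'z slope',pz[0].round(3),'z surf at tip',np.polyval(pz,e).round(1))
E
python3 bt.py
```

```text
90 [-199.2   -9.5   78.2] [-72.9   8.5 105.1]
y slope -0.017 y at tip 1.3 z slope -0.177 z surf at tip 83.0
```

```bash
cat >> bt.py <<'E'
for lo in range(-205,-60,8):
    k=o[(o[:,0]>=lo)&(o[:,0]<lo+8)]
    if len(k): print(lo+4,len(k),np.median(k,0).round(1)[1:],k[:,2].max().round(1))
E
python3 bt.py
```

```text
91 [-198.9   -9.5   77. ] [-73.7   8.6 105.7]
y slope -0.019 y at tip 1.4 z slope -0.172 z surf at tip 83.5
-201 2 [ 2.8 98.7] 99.4
-193 10 [  2.  102.7] 104.7
-185 8 [ 2.6 99.1] 101.3
-177 9 [ 3.4 99.8] 104.1
-169 7 [ 3.4 99.7] 100.6
-161 9 [ 2.8 99.7] 101.7
-153 8 [  3.9 100.4] 105.7
-145 8 [ 4.1 98.7] 100.1
-137 8 [ 4.4 98.4] 100.7
-129 5 [ 4.4 97.6] 99.5
-81 6 [ 2.5 82. ] 85.6
-73 11 [ 0.2 80.9] 83.9
```

```bash
python3 -m pendant '[[[0,0.009,-0.016,0,0,0,0],[0.04,0.009,-0.016,0,0,0,0],[0.08,0.009,-0.016,0,0,0,0],[0.12,0.009,-0.016,0,0,0,0],[0.14,0.009,-0.016,0,0,0,0]]]' | grep -E 'ition|ft'
python3 bt.py
python3 -m pendant '[[[0.04,0,0,0,0,0,0],[0.08,0,0,0,0,0,0],[0.12,0,0,0,0,0,0],[0.145,0,0,0,0,0,0],[0.156,0,0,0,0,0,0]]]' | grep -E 'ition|ft'
python3 f.py 5;python3 -c "
from h import *
print(r.state()['joints'].round(3),r.state()['tcp_rot'])"
```

```text
position: [442.7, -0.6, 94.7]
ft_force: [0.1, -0.3, 0.1]
118 [-197.4  -10.8   79.3] [-73.1  14.7 123.1]
y slope -0.032 y at tip -0.9 z slope -0.234 z surf at tip 86.0
-201 1 [  1.6 115. ] 115.0
-193 17 [  3.9 115.7] 122.0
-185 3 [ 13.5 111.7] 111.9
-177 6 [  9.7 110.6] 123.1
-161 7 [ -1.4 103.1] 104.1
-153 8 [ -1.4 100.3] 101.1
-145 8 [ -0.8 100.7] 102.8
-137 8 [ -1.1 100.2] 101.8
-129 8 [ -0.5 100.9] 103.5
-121 9 [  0.2 101.3] 103.0
-113 7 [ 0.2 99.3] 101.1
-105 9 [ 0.8 98.3] 99.5
-97 8 [ 1.1 97.7] 101.5
-89 2 [  0.8 100. ] 101.1
-81 7 [ 1.4 81.5] 83.9
-73 10 [ 0.5 81. ] 84.3
position: [479.6, 9.7, 94.7]
ft_force: [0.5, 0.4, -1.6]
Fz [-0.3  -0.29 -0.59] t 32.05 z 94.8 table 226.9
[-0.422  0.865  0.152  1.705  0.738  2.109] [-2.08292896e+00  8.44433133e-04  2.66399800e-01]
```

```bash
python3 -m pendant '[[[0,-0.012,-0.007,0,0,0,0],[0,-0.025,-0.014,0,0,0,0],[0,-0.037,-0.021,0,0,0,0],[0,-0.049,-0.0275,0,0,0,0],[0,-0.049,-0.0275,0,0,0,0]]]' | grep -E 'ition|ft'; python3 f.py 4
for i in 1 2 3; do python3 -m pendant '[[[0,-0.002,-0.001,0,0,0,0],[0,-0.0035,-0.002,0,0,0,0],[0,-0.0035,-0.002,0,0,0,0],[0,-0.0035,-0.002,0,0,0,0],[0,-0.0035,-0.002,0,0,0,0]]]'| grep -E 'ition|ft'; done;  python3 f.py 2
```

```text
position: [478.9, 9.0, 109.9]
ft_force: [-0.6, 0.3, -0.1]
Fz [ 0.07 -0.22 -0.91] t 32.6667 z 108.9 table 227.0
position: [478.6, 9.2, 109.8]
ft_force: [-0.2, -0.1, -0.2]
position: [478.6, 9.2, 110.9]
ft_force: [0.0, 0.2, -0.7]
position: [478.6, 9.2, 111.9]
ft_force: [-0.5, 0.8, -1.5]
Fz [ 0.4  -0.12 -0.78] t 34.0167 z 111.9 table 226.8
```

```bash
for i in 1 2 3; do python3 -m pendant '[[[0,-0.002,-0.001,0,0,0,0],[0,-0.0035,-0.002,0,0,0,0],[0,-0.0035,-0.002,0,0,0,0],[0,-0.0035,-0.002,0,0,0,0],[0,-0.0035,-0.002,0,0,0,0]]]'| grep -E 'ft'; python3 f.py 1; done
```

```text
ft_force: [0.8, -0.3, -0.7]
Fz [ 0.25 -0.55 -0.12] t 34.4833 z 112.9 table 226.5
ft_force: [0.3, 0.2, -0.9]
Fz [ 0.68 -0.3  -0.83] t 34.95 z 113.9 table 227.2
ft_force: [-0.3, -0.3, -0.5]
Fz [-0.05  0.17 -0.76] t 35.4167 z 114.9 table 227.3
```

```bash
for i in 1 2; do python3 -m pendant '[[[0,-0.0018,-0.001,0,0,0,0],[0,-0.0035,-0.002,0,0,0,0],[0,-0.0052,-0.003,0,0,0,0],[0,-0.007,-0.004,0,0,0,0],[0,-0.007,-0.004,0,0,0,0]]]'| grep -E 'ft'; python3 f.py 1; done
```

```text
ft_force: [0.5, -0.1, -0.8]
Fz [ 0.83 -0.26 -0.85] t 35.8833 z 117.0 table 226.7
ft_force: [0.4, 0.0, -2.1]
Fz [ 0.17 -0.48 -0.92] t 36.35 z 118.8 table 227.4
```

```bash
for i in 1 2; do python3 -m pendant '[[[0,-0.0018,-0.001,0,0,0,0],[0,-0.0035,-0.002,0,0,0,0],[0,-0.0052,-0.003,0,0,0,0],[0,-0.007,-0.004,0,0,0,0],[0,-0.007,-0.004,0,0,0,0]]]'| grep -E 'ft'; python3 f.py 2; done
```

```text
ft_force: [-1.2, -0.4, -1.7]
Fz [-0.2  -0.13 -2.09] t 36.8667 z 121.2 table 226.7
ft_force: [-0.6, -0.1, -1.8]
Fz [-1.58 -0.12 -1.59] t 37.3833 z 123.0 table 223.4
```

The table has started sinking (223.4), so the hook is out and the lift is light. Now feeling for the stop.

```bash
for i in 1; do python3 -m pendant '[[[0,-0.0018,-0.001,0,0,0,0],[0,-0.0035,-0.002,0,0,0,0],[0,-0.0052,-0.003,0,0,0,0],[0,-0.0052,-0.003,0,0,0,0],[0,-0.0052,-0.003,0,0,0,0]]]'| grep -E 'ft'; python3 f.py 2; done
```

```text
ft_force: [-0.4, 0.2, -1.5]
Fz [-0.37 -0.05 -2.56] t 37.9 z 124.5 table 220.8
```

```bash
for i in 1; do python3 -m pendant '[[[0,-0.0018,-0.001,0,0,0,0],[0,-0.0035,-0.002,0,0,0,0],[0,-0.0052,-0.003,0,0,0,0],[0,-0.0052,-0.003,0,0,0,0],[0,-0.0052,-0.003,0,0,0,0]]]'| grep -E 'ft'; python3 f.py 2; done
```

```text
ft_force: [-0.4, -0.4, -1.6]
Fz [-1.26  0.5  -1.32] t 38.4167 z 126.0 table 217.9
```

```bash
for i in 1; do python3 -m pendant '[[[0,-0.0018,-0.001,0,0,0,0],[0,-0.0035,-0.002,0,0,0,0],[0,-0.0052,-0.003,0,0,0,0],[0,-0.0052,-0.003,0,0,0,0],[0,-0.0052,-0.003,0,0,0,0]]]'| grep -E 'ft'; python3 f.py 2; done
```

```text
ft_force: [-0.7, -1.5, -3.8]
Fz [-0.62 -0.54 -3.33] t 38.9333 z 127.4 table 214.8
```

```bash
for i in 1; do python3 -m pendant '[[[0,-0.0018,-0.001,0,0,0,0],[0,-0.0035,-0.002,0,0,0,0],[0,-0.0052,-0.003,0,0,0,0],[0,-0.0052,-0.003,0,0,0,0],[0,-0.0052,-0.003,0,0,0,0]]]'| grep -E 'ft'; python3 f.py 2; done
```

```text
ft_force: [-0.7, -1.5, -6.3]
Fz [-1.06 -0.58 -6.23] t 39.45 z 128.7 table 212.7
```

Stop found, at net 5.4 N. Backing off a little to about 2.5–3 N net.

```bash
python3 -m pendant '[[[0,0.0042,0.0023,0,0,0,0],[0,0.0042,0.0023,0,0,0,0],[0,0.0042,0.0023,0,0,0,0],[0,0.0042,0.0023,0,0,0,0],[0,0.0042,0.0023,0,0,0,0]]]'| grep -E 'ft'; python3 f.py 4
```

```text
ft_force: [-1.3, -1.5, -4.0]
Fz [-1.17 -0.95 -3.9 ] t 40.0667 z 127.9 table 209.3
```

```bash
for i in 1 2 3 4 5; do for j in 1 2 3; do python3 -m pendant '[[[0,0,0,0,0,0,0],[0,0,0,0,0,0,0],[0,0,0,0,0,0,0],[0,0,0,0,0,0,0],[0,0,0,0,0,0,0]]]'| grep -E 'ft'; done; python3 f.py 1; done
```

```text
ft_force: [-2.4, -1.3, -4.4]
ft_force: [-1.4, -0.8, -4.1]
ft_force: [-2.3, -1.1, -2.6]
Fz [-1.98 -0.66 -3.84] t 41.3667 z 127.8 table 202.5
ft_force: [-1.3, -1.3, -4.5]
ft_force: [-0.8, -0.3, -3.9]
ft_force: [-1.8, -0.8, -2.9]
Fz [-1.78 -1.07 -3.19] t 42.6667 z 127.8 table 195.6
ft_force: [-1.7, -0.0, -3.5]
ft_force: [-1.6, -1.2, -2.9]
ft_force: [-1.1, -0.8, -2.9]
Fz [-1.99 -1.54 -3.18] t 43.9667 z 127.8 table 188.0
ft_force: [-1.2, -1.1, -4.1]
ft_force: [-1.6, -1.4, -3.3]
ft_force: [-1.6, -1.2, -3.6]
Fz [-1.34 -0.89 -2.91] t 45.2667 z 127.8 table 182.6
ft_force: [-1.9, -0.9, -3.3]
ft_force: [-1.8, -1.0, -3.9]
ft_force: [-2.9, -0.6, -3.0]
Fz [-0.85 -1.26 -3.9 ] t 46.5667 z 127.8 table 175.0
```

```bash
for i in 1 2; do for j in 1 2 3; do python3 -m pendant '[[[0,0,0,0,0,0,0],[0,0,0,0,0,0,0],[0,0,0,0,0,0,0],[0,0,0,0,0,0,0],[0,0,0,0,0,0,0]]]'| grep -E 'ft'; done; python3 f.py 1; done
```

```text
ft_force: [-1.5, -1.2, -3.5]
ft_force: [-1.0, -1.2, -4.4]
ft_force: [-1.5, -1.5, -4.4]
Fz [-2.12 -0.98 -3.73] t 47.8667 z 127.8 table 168.2
ft_force: [-1.7, -1.9, -2.9]
ft_force: [-1.1, -1.3, -3.0]
ft_force: [-1.2, -1.0, -2.8]
Fz [-2.2  -0.94 -3.21] t 49.1667 z 127.8 table 167.9
```

The table is fully down at 168 mm, a drop of 59 mm. Lowering the blade, withdrawing and moving aside.

```bash
python3 -m pendant '[[[0,0.017,0.009,0,0,0,0],[0,0.036,0.02,0,0,0,0],[0,0.056,0.031,0,0,0,0],[0,0.076,0.043,0,0,0,0],[0,0.084,0.047,0,0,0,0]]]'| grep -E 'ition|ft'
python3 -m pendant '[[[-0.03,0,0,0,0,0,0],[-0.09,0,0,0,0,0,0],[-0.17,0,0,0,0,0,0],[-0.25,0,0,0,0,0,0],[-0.3,0,0,0,0,0,0]]]'| grep -E 'ition|ft'
python3 -m pendant '[[[0,0.03,-0.05,0,0,0,0],[0,0.08,-0.14,0,0,0,0],[0,0.13,-0.23,0,0,0,0],[0,0.17,-0.31,0,0,0,0],[0,0.195,-0.349,0,0,0,0]]]'| grep -E 'ition|ft'
for i in 1 2; do python3 -m pendant '[[[0.02,0,0,-0.13,0,0,0],[0.04,0,0,-0.27,0,0,0],[0.06,0,0,-0.4,0,0,0],[0.07,0,0,-0.54,0,0,0],[0.07,0,0,-0.667,0,0,0]]]'; done; python3 f.py 1
```

```text
position: [478.5, 9.2, 102.8]
ft_force: [0.1, -0.5, -0.9]
position: [404.4, -11.0, 104.1]
ft_force: [0.3, -0.9, -0.8]
position: [433.1, -109.6, 104.3]
ft_force: [-0.3, 0.5, -0.7]
time_s: 50.83
position: [450.1, -103.1, 104.7]
tcp_rot: [-2.613, -0.002, 0.266]
ft_force: [-0.4, 1.0, -0.3]
grip_width: 0.234
grasp_force: 59.0
time_s: 51.25
position: [466.6, -98.0, 105.3]
tcp_rot: [-3.137, -0.003, 0.266]
ft_force: [0.7, -0.4, -1.3]
grip_width: 0.236
grasp_force: 59.0
Fz [-2.32  4.33 -0.7 ] t 51.3 z 105.1 table 167.8
```

```bash
python3 -m pendant '[[[0,0,0.06,0,0,0,0],[0,0,0.14,0,0,0,0],[0,0,0.22,0,0,0,0],[0,0,0.3,0,0,0,0],[0,0,0.34,0,0,0,0]]]'| grep -E 'ition|ft'
python3 -m pendant '[[[0,0,0.02,0,0,0,0],[0,0,0.04,0,0,0,0],[0,0,0.055,0,0,0,0],[0,0,0.068,0,0,0,0],[0,0,0.068,0,0,0,0]]]'| grep -E 'ition|ft'
python3 f.py 2
```

```text
position: [463.6, -96.7, 16.9]
ft_force: [-0.4, 0.2, -1.5]
position: [466.1, -97.0, 2.0]
ft_force: [1.0, -0.1, -0.9]
Fz [ 0.54  0.55 -0.36] t 52.2333 z 2.4 table 169.1
```

```bash
python3 -m pendant '[[[0,0,0.003,0,0,0,0],[0,0,0.003,0,0,0,0.25],[0,0,0.003,0,0,0,0.3],[0,0,0.003,0,0,0,0.4],[0,0,0.003,0,0,0,0.5]]]'| grep -E 'ition|ft|wid'
python3 -m pendant '[[[0,0,0,0,0,0,0.8],[0,0,0,0,0,0,1],[0,0,0,0,0,0,1],[0,0,0,0,0,0,1],[0,0,0,0,0,0,1]]]'| grep -E 'ition|ft|wid'
for i in 1 2; do python3 -m pendant '[[[0,0,-0.05,0,0,0,1],[0,0,-0.15,0,0,0,1],[0,0,-0.28,0,0,0,1],[0,0,-0.4,0,0,0,1],[0,0,-0.5,0,0,0,1]]]' | grep ition; done
python3 - <<'E'
from h import *
s=cap('side');t=cap('top')
# driver: yellow stripes on bench near (460,-105), side depth heights
for n,c in(('side',s),('top',t)):
    p=c['pixels'].astype(int);o=[]
    for v in range(150,340,1):
        for u in range(230,420,1):
            if p[v,u,0]>130 and p[v,u,1]>100 and p[v,u,2]<90:
                P=pt(c,(u,v))
                if 400<P[0]<540 and -150<P[1]<-50: o.append(P)
    o=np.array(o);print(n,len(o),np.min(o,0).round(1) if len(o) else'',np.max(o,0).round(1) if len(o) else'')
print('screw/toe table',np.median([pt(t,(u,v))[2] for u in range(300,307) for v in range(180,185)]),r.state()['time_s'])
E
python3 toe.py
```

```text
position: [466.3, -96.9, 1.5]
ft_force: [-0.0, 0.3, -0.1]
grip_width: 0.489
position: [466.1, -96.9, 1.3]
ft_force: [-0.1, 0.5, 0.2]
grip_width: 0.996
position: [466.8, -98.3, 128.3]
position: [467.0, -99.5, 253.5]
side 99 [ 416.3 -122.4    0.8] [471.5 -58.8 267.8]
top 60 [ 418.2 -102.8   -1.8] [516.7 -66.9 663. ]
screw/toe table 168.21888620192976 54.0
toe [319.18 198.03 290.  ] [319.14 197.99 332.  ] up mm 0.1
```

```bash
python3 - <<'E'
from h import *
for k in range(2):
    c=cap('side');p=c['pixels'].astype(int);o=[]
    for v in range(190,300):
        for u in range(230,420):
            if p[v,u,0]>130 and p[v,u,1]>100 and p[v,u,2]<90:
                P=pt(c,(u,v))
                if 400<P[0]<540 and -150<P[1]<-50 and P[2]<80: o.append(P)
    o=np.array(o);print(len(o),np.median(o,0).round(1),np.percentile(o[:,2],[5,95]).round(1))
    if k==0:
        for i in range(6): cap('top')
print(r.close_job())
E
```

```text
98 [ 444.5 -108.6   22.9] [ 1.9 28.1]
99 [ 444.3 -108.4   22.4] [ 2.5 28.6]
the job is handed in; nothing more can be done
None
```

I handed the job in at about 54 s: the table is fully down, the pawl is back in the teeth, and the screwdriver lies released and still on the bench. The first grip slipped and I redid it; the fingertips then pressed the bench with about 50 N, and the blade's force peaked at 5.4 N when it met the stop, so the stop may have come close to its 5 N limit. No verdict came back.

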